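# Load the ribbon unwinder and hold its dancer at the threading mark

## Task

Slip the roll of yellow ribbon over the upright spindle of the ribbon unwinder so that it lies flat on the white seat, and let go of it. Then take the spring-loaded roller slide by its black knob and pull it out until its red pointer stands abreast of the orange clip on the scale, and finish still holding it there, so that a colleague can lead the ribbon straight past the guide rollers. Leave the other ribbons, the decorated egg and the scissors where they are.

Things in the scene. Friction and masses are not known exactly. Their poses are not given: they have to be found in the camera images.
- reel_yellow: roll of yellow satin ribbon on a card core, lying flat on the worktop: 58 mm outside diameter, 34 mm high, with a straight 26 mm hole right through. Origin: centre of its underside; z is the axis of the hole. 90 g.
- reel_red: the same kind of roll in dark red; not wanted, stays where it is. Origin: centre of its underside.
- reel_white: the same kind of roll in cream white; not wanted, stays where it is. Origin: centre of its underside.
- unwinder: grey ribbon unwinder, fixed to the worktop: a plate 270 mm (its x) by 280 mm (its y), top of the plate 16 mm above the worktop, a spring barrel that sticks out 75 mm beyond the plate's +x edge. Origin: on the worktop under the plate's centre. In its frame: spindle at x 30, y 85 mm; the slide runs along x at y -60 mm, its knob at x 60 mm when at rest; two fixed guide rollers of 24 mm diameter stand at x 0, y 2 and y -122 mm, 74 mm tall.
- spindle_seat (a point): centre of the round white seat (80 mm diameter) at the foot of the steel spindle, 38 mm above the worktop; the roll's underside rests here. The spindle is 22 mm in diameter for 36 mm above the seat, then tapers to 12 mm and ends 52 mm above the seat.
- spindle_tip (a point): top of the spindle, 52 mm straight above spindle_seat.
- dancer (a joint): travel of the sprung roller slide in m: 0 at rest, where its spring holds it, growing as it is pulled along the unwinder's -x direction; end stop at 0.140. The spring pulls back with 5 N at rest, rising by 0.4 N per 10 mm; it flies back if let go and there is no catch.
- knob (a point): grip centre of the slide's upright black knob: 24 mm in diameter, its grip reaches from 78 to 115 mm above the worktop, this point at 100 mm. Nothing else within 80 mm of the knob stands higher than 76 mm. It moves with the slide.
- pointer (a point): outer tip of the slide's red pointer, a thin tongue 43 mm above the worktop on the -y side of the slide, over the scale; moves with the slide and has the same unwinder x as the knob.
- mark_clip: orange clip, 8 mm wide along the scale, fixed on the scale's outer edge at a place that differs each time (85 to 120 mm of slide travel). Origin: middle of its width, 40 mm above the worktop; its x axis runs parallel to the unwinder's x, so the pointer is at the mark when its x in this frame is 0.
- egg_bow: grey half egg with a yellow bow, about 160 x 130 x 118 mm, a bystander on the right. Origin: centre of its underside.
- scissors: scissors with orange and black bows, 199 mm long, lying flat, a bystander on the right. Origin: centre of the underside.
Things that resemble listed ones, but are neither listed nor needed, are in the scene too. Of the things shaped like the reel_yellow, the yellow one is meant.

How it is judged:
On the way, in this order (a step that is already met when the one before it is completed fails the run):
1. the yellow roll lies flat on the seat round the spindle, let go, with the slide still at rest (horizontal distance between reel_yellow and spindle_seat below 0.005 m and z of reel_yellow in the frame of spindle_seat below 0.003 m and angle between reel_yellow's own z axis and vertical below 0.06 rad and contact force between the fingers and reel_yellow below 0.1 N and value of joint dancer below 0.02 m), for 0.2 s.
2. the slide is pulled out so that its pointer is abreast of the orange clip, and held there (x of pointer in the frame of mark_clip between -0.005 and 0.005 m and contact force between the fingers and dancer above 2 N), for 0.5 s.
At the end, for the whole second after the job is handed in: The yellow roll lies still on the seat, free of the fingers (3 mm in height, 5 mm off axis, 0.06 rad of tilt at most); the pointer is still, within 5 mm of the middle of the orange clip along the scale, and the fingers hold the slide there against its spring (over 2 N) (all of step 2 and horizontal distance between reel_yellow and spindle_seat below 0.005 m and z of reel_yellow in the frame of spindle_seat between -0.003 and 0.003 m and angle between reel_yellow's own z axis and vertical below 0.06 rad and contact force between the fingers and reel_yellow below 0.1 N and linear speed of reel_yellow below 0.02 m/s and velocity of joint dancer between -0.01 and 0.01 m/s); the arm keeps its last pose, push and grip.
It fails at once if another ribbon, the decorated egg or the scissors is moved by more than 20 mm (distance of any of reel_red, reel_white, egg_bow, scissors from where it was at the start of the episode above 0.02 m).
It also fails if it takes over 54 s, if anything falls off the work surface, if the arm or the gripper's body presses on something with over 40 N, if the wrist force passes 120 N, or if a joint passes its speed limit or range.

## Robot

A 6-joint arm with a two-finger parallel gripper is mounted at the origin on the work surface; the furniture and walls round the work are solid. World frame = base frame: x ahead of the robot, y to its left, z up, the work surface at z = 0. Lengths are in m, angles in rad, forces in N, time in s.
With the tool pointing down it reaches from about 0.3 to 0.75 m from the base axis. Payload 8.5 kg.
Tool frame: the origin (TCP) lies at the very end of the fingers, on their centre line; the grasp point (between the pads) lies 19 mm behind it; z points along the fingers, y is the direction in which the jaws open and shut (so a half turn about z gives the same grasp; the last joint's range is limited). The gripper opens to 85 mm and grips with 20 to 120 N. Pads are 22 mm wide; open, the fingers measure 114 mm over their backs; the gripper's body (76 mm by 85 mm) begins 54 mm behind the grasp point. The pads swing forward as they close: fully open they stand 13 mm farther back than shut.
Start: joints at [-1.343, 0.381, 1.297, -0, 1.464, -0.215], TCP at [0.236, -0.497, 0.231] pointing down, gripper open.
Joint ranges: [-3.11, 3.11], [-0.89, 2.33], [0.22, 2.48], [-1.42, 4.56], [0.17, 2.85], [-2.88, 2.88]. Speed limits (rad/s): [2.39, 2.39, 3.14, 3.14, 3.14, 3.14].

## Interface

Orientations are given as a unit quaternion [w, x, y, z].
In Python, from station import ctrl, grab_frame, camera_model, job gives the robot as it stands. The module is installed in compiled form; this text tells all that it offers.
- The arm moves only by the tool move_arm, never from a script. Its argument "commands" is a list of rows, each an object with "grip": the opening, from -1 (shut) to 1 (fully open); "dp": the shift along the tool's x, y, z in m, a list of three; "twist": the turn about the tool's z in rad. In form: [{"grip": grip, "dp": [tx, ty, tz], "twist": twist}, ...]. A call has 1 to 5 rows; each row is the pose to reach, as a shift and turn from the pose measured when the call began, along the tool's axes at that moment; what a row does not reach only later rows make up. A row lasts 1/12 s, in which the tool goes at most 41.7 mm and 7.16 degrees, less where a joint would pass 70% of its speed; a pose out of reach is approached as far as the arm can. A call with a gripper value outside its range is refused whole. The fingers move at their own pace and stop on an object; "force" is the grip in N (left out, the last holds). Time passes only in rows, so rows that repeat a pose let the fingers close. It gives the time, the measured TCP pose, the force and the opening at its end, in the units of the state.
- ctrl.get_state(): the state, without advancing time (a new reading comes with each control period).
- grab_frame(name): name is "side" or "top"; returns the picture (384x512x3 uint8, red, green, blue); there is no depth.
- camera_model(name): a dict with "fx", "fy", "cx", "cy" (pixels), "distortion" ([k1, k2, p1, p2, k3] as OpenCV has them; the pictures are not rectified), "camera_from_world" (4x4, takes a point from world to camera coordinates). Camera axes: x right, y up, looking along -z (the intrinsics and any distortion apply to the point x, -y, -z); pixel columns grow to the right and rows downward; lengths in m; the calibration is good to about 2 mm. A picture is of the moment at which its call begins. camera_model takes no time and is no camera call.
- job.close_job(): hands the job in, once; it reports no verdict.
The state is a dict: "t": time; "q": joint angles; "joint_velocities": joint speeds; "joint_efforts": joint torques, N m; "eef_pos": TCP position; "tcp_rot": TCP orientation; "ft_force": force on the tool from outside, world axes, zero at the start; "wrist_torque": the same for the moment, N m; "width": finger opening in m.
Only numpy, scipy, OpenCV 4.12 (cv2) and the standard library are available. Lean on these libraries where they do the work, as an engineer would, in place of code of your own. Each camera call takes 0.05 s, during which the arm holds its last target. There are 200 camera calls.

## Working session

There is one attempt and no reset: what is moved stays moved. The work goes in short steps, Python scripts to look and compute and a tool call to move; the robot and the scene stay as the last step left them, time stands still between calls to the robot, and variables do not carry over. Pictures are saved under pics/ and viewed, on a budget of 10 in all, crops included, one or two more only if the job needs it, and the job is handed in when it is done.

Besides the shell and the picture viewer there is one more tool, called after "Call:" as name(argument=value, ...) on one line, values as JSON. move_arm: Moves the arm, as the interface text tells. Its arguments: {"type":"object","properties":{"commands":{"type":"array"},"force":{"type":"number"}},"required":["commands"]}

```bash
mkdir -p pics; cat > h.py <<'E'
import numpy as np, cv2
from station import ctrl, grab_frame, camera_model, job
def snap(n,name,crop=None,s=1):
    im=grab_frame(n)[:,:,::-1]; cv2.imwrite(f'pics/raw_{name}.png',im)
    if crop: x0,y0,x1,y1=crop; im=im[y0:y1,x0:x1]
    cv2.imwrite(f'pics/{name}.png',cv2.resize(np.ascontiguousarray(im),None,fx=s,fy=s,interpolation=cv2.INTER_CUBIC))
def KD(m): return np.array([[m['fx'],0,m['cx']],[0,m['fy'],m['cy']],[0,0,1.]]),np.array(m['distortion'],float)
def ray(n,uv):
    m=camera_model(n);K,D=KD(m);T=np.array(m['camera_from_world'])
    p=cv2.undistortPoints(np.array([[uv]],float),K,D)[0,0]
    d=T[:3,:3].T@np.array([p[0],-p[1],-1]); return -T[:3,:3].T@T[:3,3],d
def at(n,uv,z):
    o,d=ray(n,uv); return o+d*(z-o[2])/d[2]
def proj(n,P):
    m=camera_model(n);K,D=KD(m);T=np.array(m['camera_from_world'])
    c=np.atleast_2d(P)@T[:3,:3].T+T[:3,3]; c=c*[1,-1,-1]
    return cv2.projectPoints(c,np.zeros(3),np.zeros(3),K,D)[0][:,0]
E
python3 - <<'E'
from h import *
a=grab_frame('top');b=grab_frame('side')
for n,i in(('top',a),('side',b)):
    cv2.imwrite(f'pics/raw_{n}0.png',i[:,:,::-1]); print(n,ray(n,(256,192)))
cv2.imwrite('pics/both.png',cv2.resize(np.ascontiguousarray(a[:,:,::-1]),(800,600),interpolation=cv2.INTER_CUBIC))
cv2.imwrite('pics/side0.png',cv2.resize(np.ascontiguousarray(b[:,:,::-1]),(800,600),interpolation=cv2.INTER_CUBIC))
s=ctrl.get_state();print({k:np.round(v,3) for k,v in s.items()})
E
```

```text
top (array([0.36466948, 0.05355686, 1.69010836]), array([ 0.07028499, -0.00848181, -0.99753463]))
side (array([0.36977037, 1.04398158, 0.69125814]), array([ 0.08565832, -0.86200817, -0.49964099]))
{'t': np.float64(0.1), 'q': array([-1.343,  0.381,  1.298, -0.   ,  1.464, -0.215]), 'joint_velocities': array([-0.002, -0.002, -0.005,  0.001,  0.002,  0.   ]), 'joint_efforts': array([ 4.0000e-03, -4.4922e+01, -2.3166e+01, -0.0000e+00,  4.0000e-03,
        0.0000e+00]), 'eef_pos': array([ 0.236, -0.497,  0.231]), 'tcp_rot': array([-0.001,  0.976,  0.22 , -0.   ]), 'ft_force': array([ 0.584, -0.655,  0.114]), 'wrist_torque': array([0.008, 0.008, 0.004]), 'width': np.float64(0.085)}
```

View pics/both.png

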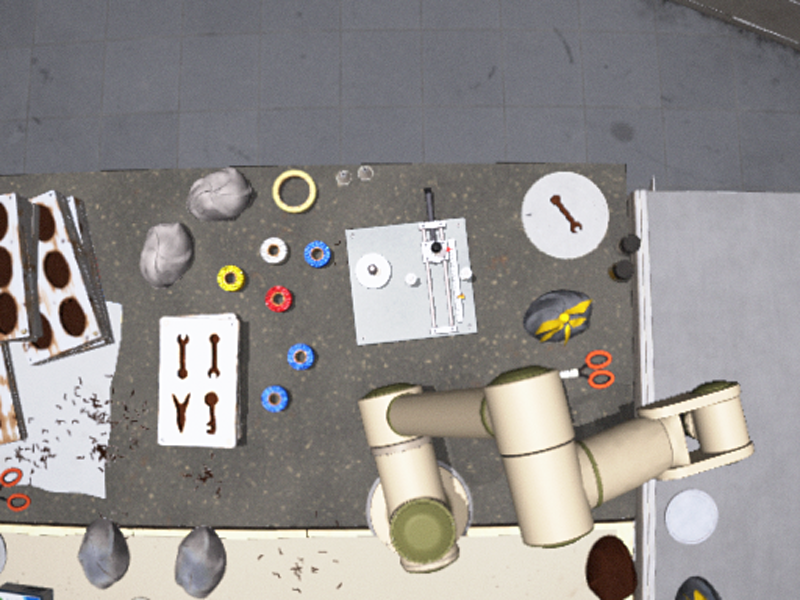

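View pics/side0.png

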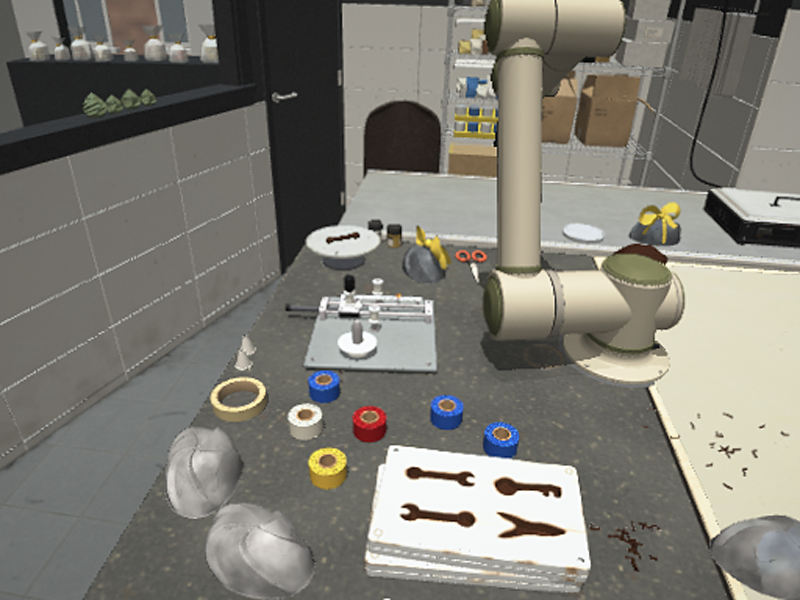

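The top view shows the yellow roll at (231,278), i.e. raw (148,178). Possible mix-ups are the red roll (278,298), the white roll (274,250), the blue rolls (317,254), (301,356) and (275,398), and the beige tape ring (294,191). The unwinder spindle is at (373,269), the knob at (436,247) and the orange clip near (461,296). I choose the yellow roll and check it in a close crop.

```bash
python3 - <<'E'
from h import *
im=cv2.imread('pics/raw_top0.png')[110:230,125:320]
cv2.imwrite('pics/c1.png',cv2.resize(im,None,fx=4,fy=4,interpolation=cv2.INTER_CUBIC))
im=cv2.imread('pics/raw_side0.png')[165:315,180:310]
cv2.imwrite('pics/c2.png',cv2.resize(im,None,fx=4,fy=4,interpolation=cv2.INTER_CUBIC))
E
```

```text
(no output)
```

View pics/c1.png

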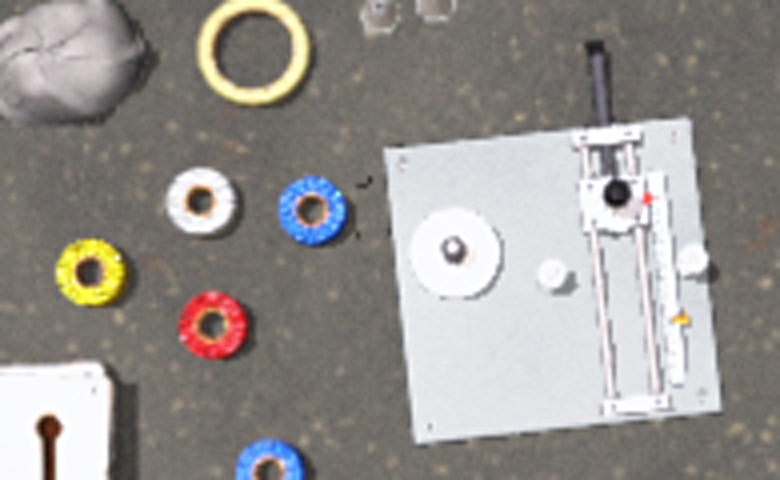

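View pics/c2.png

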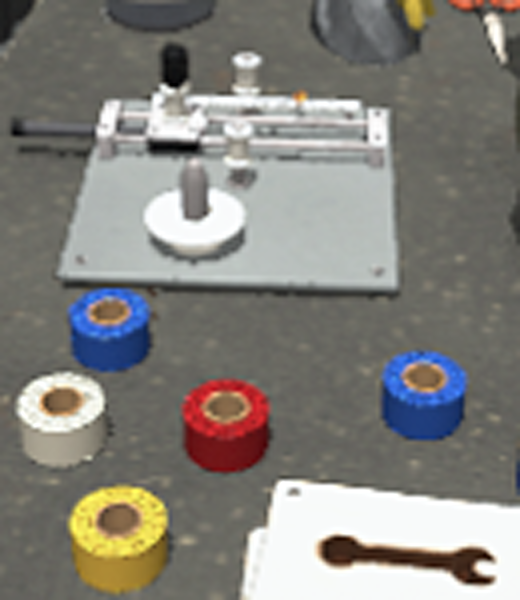

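Both crops show the yellow roll at c1 (91,271) and c2 (119,525); it is the only yellow reel. The plate corners in c1 are at (386,148), (690,118), (721,410) and (416,443). The seat is at (456,252), the spindle tip at (453,248), the knob at (617,194), the pointer at (648,198) and the clip at about (681,319).

```bash
cat >> h.py <<'E'
def c1(u,v): return (125+(u+.5)/4-.5,110+(v+.5)/4-.5)
def c2(u,v): return (180+(u+.5)/4-.5,165+(v+.5)/4-.5)
E
python3 - <<'E'
from h import *
from scipy.optimize import least_squares
np.set_printoptions(precision=4,suppress=True)
cor=[(386,148),(690,118),(721,410),(416,443)]
loc=np.array([[135,140],[135,-140],[-135,-140],[-135,140]])/1e3
P=np.array([at('top',c1(*c),.016)[:2] for c in cor]);print(P)
def tf(p,l): c,s=np.cos(p[2]),np.sin(p[2]); return np.array(l)@np.array([[c,s],[-s,c]])+p[:2]
r=least_squares(lambda p:(tf(p,loc)-P).ravel(),[.55,.05,0]);p=r.x;print('unw',p,r.fun*1e3)
for n,uv,z,l in (('seat top',('top',c1(456,252)),.038,(.03,.085)),('tip top',('top',c1(453,247)),.090,(.03,.085)),('knob top',('top',c1(617,191)),.115,(.06,-.06)),
  ('seat side',('side',c2(195,219)),.038,(.03,.085)),('tip side',('side',c2(194,162)),.09,(.03,.085)),('knob side',('side',c2(175,50)),.115,(.06,-.06)),
  ('clip top',('top',c1(681,319)),.042,(0,-.105)),('clip side',('side',c2(301,97)),.042,(0,-.105)),('pointer',('top',c1(648,198)),.043,(.06,-.09))):
    w=at(*uv,z)[:2]; c,s=np.cos(p[2]),np.sin(p[2]); d=w-p[:2]
    print(n,w,'model',tf(p,[l])[0],'local',np.array([c*d[0]+s*d[1],-s*d[0]+c*d[1]])*1e3)
# yellow: segment & model silhouette fit
for n in('top','side'):
    im=cv2.imread(f'pics/raw_{n}0.png');h=cv2.cvtColor(im,cv2.COLOR_BGR2HSV)
    m=cv2.inRange(h,(20,120,90),(35,255,255));N,L,S,C=cv2.connectedComponentsWithStats(m)
    for i in range(1,N):
        if S[i,4]>60: print(n,S[i],C[i])
print('yel hole top',at('top',c1(90.5,271),.034),'side',at('side',c2(119,520),.034))
th=np.linspace(0,2*np.pi,60)
cir=np.c_[.029*np.cos(th),.029*np.sin(th),0*th]
y=at('top',c1(90.5,271),.034)
for n in('top','side'):
    pts=np.vstack([proj(n,cir+[y[0],y[1],z]) for z in(0,.034)]);print(n,'pred bbox',pts.min(0),pts.max(0))
E
```

```text
[[ 0.6487  0.1631]
 [ 0.6729 -0.1124]
 [ 0.408  -0.1349]
 [ 0.3823  0.1385]]
unw [0.528  0.0136 0.0896] [ 1.2268  2.0125  2.0938 -1.3971 -2.0011 -3.0335 -1.3195  2.4181]
seat top [0.5508 0.1002] model [0.5502 0.1009] local [30.4934 84.2336]
tip top [0.5493 0.1013] model [0.5502 0.1009] local [29.0916 85.4268]
knob top [ 0.5925 -0.0391] model [ 0.5931 -0.0408] local [ 59.5281 -58.2342]
seat side [0.5495 0.1057] model [0.5502 0.1009] local [29.7134 89.8228]
tip side [0.5502 0.1026] model [0.5502 0.1009] local [30.0826 86.6222]
knob side [ 0.5915 -0.0345] model [ 0.5931 -0.0408] local [ 58.99   -53.5535]
clip top [ 0.4883 -0.0981] model [ 0.5374 -0.091 ] local [ -49.4832 -107.6534]
clip side [ 0.4878 -0.0983] model [ 0.5374 -0.091 ] local [ -50.0394 -107.888 ]
pointer [ 0.5963 -0.0708] model [ 0.5958 -0.0707] local [ 60.5187 -90.1202]
top [139 170  18  17 183] [147.7377 178.    ]
top [343 192  36  29 354] [360.4689 205.8249]
side [291  69  28  20 242] [304.6653  79.9669]
side [409 130  26  26 277] [422.0505 138.8303]
side [266 146  22  26 203] [277.2414 158.3695]
side [197 287  25  26 457] [209.3217 300.0941]
yel hole top [0.539  0.4278 0.034 ] side [0.5383 0.4286 0.034 ]
top pred bbox [139.2791 169.3195] [157.1653 186.233 ]
side pred bbox [197.2785 285.8496] [221.3649 313.1024]
```

Measurements agree with each other:
- Roll at (0.5388, 0.4280), top and side views within 1 mm.
- Spindle at (0.550, 0.101), knob at (0.593, -0.039).
- Clip at local x -49.7 mm, so the slide must travel about 110 mm, which is inside 85–120.

I'll grasp with the jaws along the unwinder's x throughout.

Call:
move_arm(commands=[{"grip": 1,"dp": [0.671,-0.706,0],"twist": -1.218},{"grip": 1,"dp": [0.671,-0.706,0],"twist": -1.218},{"grip": 1,"dp": [0.671,-0.706,0],"twist": -1.218},{"grip": 1,"dp": [0.671,-0.706,0],"twist": -1.218},{"grip": 1,"dp": [0.671,-0.706,0],"twist": -1.218}], force=40)

```text
t: 0.52
eef_pos: [0.3006, -0.297, 0.2312]
tcp_rot: [-0.001, 0.859, 0.511, 0.0]
ft_force: [0.6, -0.1, 0.7]
width: 0.0855
```

Call:
move_arm(commands=[{"grip": 1,"dp": [0.751,-0.137,0],"twist": -0.586},{"grip": 1,"dp": [0.751,-0.137,0],"twist": -0.586},{"grip": 1,"dp": [0.751,-0.137,0],"twist": -0.586},{"grip": 1,"dp": [0.751,-0.137,0],"twist": -0.586},{"grip": 1,"dp": [0.751,-0.137,0],"twist": -0.586}])

```text
t: 0.93
eef_pos: [0.3653, -0.099, 0.2316]
tcp_rot: [-0.001, 0.673, 0.74, 0.0]
ft_force: [1.7, 0.0, -0.0]
width: 0.0854
```

Call:
move_arm(commands=[{"grip": 1,"dp": [0.508,0.222,0],"twist": 0},{"grip": 1,"dp": [0.508,0.222,0],"twist": 0},{"grip": 1,"dp": [0.508,0.222,0],"twist": 0},{"grip": 1,"dp": [0.508,0.222,0],"twist": 0},{"grip": 1,"dp": [0.508,0.222,0],"twist": 0}])

```text
t: 1.35
eef_pos: [0.4302, 0.0993, 0.2318]
tcp_rot: [-0.001, 0.673, 0.74, 0.0]
ft_force: [0.8, -0.8, 1.2]
width: 0.0854
```

Call:
move_arm(commands=[{"grip": 1,"dp": [0.317,0.139,0],"twist": 0},{"grip": 1,"dp": [0.317,0.139,0],"twist": 0},{"grip": 1,"dp": [0.317,0.139,0],"twist": 0},{"grip": 1,"dp": [0.317,0.139,0],"twist": 0},{"grip": 1,"dp": [0.317,0.139,0],"twist": 0}])

```text
t: 1.77
eef_pos: [0.495, 0.2973, 0.2317]
tcp_rot: [-0.001, 0.673, 0.74, 0.0]
ft_force: [0.1, -0.7, 0.0]
width: 0.0853
```

Call:
move_arm(commands=[{"grip": 1,"dp": [0.126,0.056,0],"twist": 0},{"grip": 1,"dp": [0.126,0.056,0],"twist": 0},{"grip": 1,"dp": [0.126,0.056,0],"twist": 0},{"grip": 1,"dp": [0.126,0.056,0.06],"twist": 0},{"grip": 1,"dp": [0.126,0.056,0.12],"twist": 0}])

```text
t: 2.18
eef_pos: [0.5392, 0.4293, 0.15]
tcp_rot: [0.0, 0.672, 0.741, 0.003]
ft_force: [0.7, -0.0, -0.8]
width: 0.0857
```

```bash
cat >> h.py <<'E'
def to(x,y,z,yaw=95.13):
    s=ctrl.get_state();q=s['tcp_rot'];p=s['eef_pos']
    from scipy.spatial.transform import Rotation as R
    M=R.from_quat([q[1],q[2],q[3],q[0]]).as_matrix()
    y0=np.degrees(np.arctan2(M[1,0],M[0,0]))
    print('t',s['t'],'pos',np.round(p,4),'z',np.round(M[:,2],4),'dp',np.round(M.T@(np.array([x,y,z])-p),4),'twist',round(-np.radians(yaw-y0),4))
E
python3 - <<'E'
from h import *
to(.5388,.4280,.004)
E
```

```text
t 2.1833 pos [0.5392 0.4293 0.15  ] z [ 0.0047  0.0043 -1.    ] dp [-0.0018 -0.0012  0.146 ] twist 0.0082
```

Call:
move_arm(commands=[{"grip": 1,"dp": [-0.0015,-0.001,0.04],"twist": 0.008},{"grip": 1,"dp": [-0.0015,-0.001,0.075],"twist": 0.008},{"grip": 1,"dp": [-0.0015,-0.001,0.11],"twist": 0.008},{"grip": 1,"dp": [-0.0015,-0.001,0.11],"twist": 0.008},{"grip": 1,"dp": [-0.0015,-0.001,0.11],"twist": 0.008}])

```text
t: 2.6
eef_pos: [0.5383, 0.4278, 0.0389]
tcp_rot: [-0.0, 0.675, 0.738, 0.001]
ft_force: [0.5, 1.1, 1.8]
width: 0.0857
```

```bash
python3 - <<'E'
from h import *
to(.5388,.4280,.004)
snap('side','s1',(170,240,270,330),5)
E
```

```text
t 2.6 pos [0.5383 0.4278 0.0389] z [ 0.0015  0.0026 -1.    ] dp [0.     0.0005 0.0349] twist 0.0002
```

View pics/s1.png

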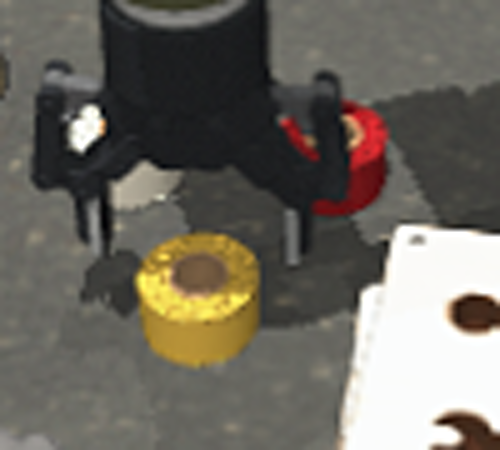

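The fingers straddle the yellow roll evenly, with tips at (98,255) and (293,262) and the roll axis at (199,270). Descend and close.

Call:
move_arm(commands=[{"grip": 1,"dp": [0,0.0005,0.02],"twist": 0},{"grip": 1,"dp": [0,0.0005,0.035],"twist": 0},{"grip": 1,"dp": [0,0.0005,0.035],"twist": 0},{"grip": -0.5,"dp": [0,0.0005,0.035],"twist": 0},{"grip": -0.5,"dp": [0,0.0005,0.035],"twist": 0}], force=40)

```text
t: 3.07
eef_pos: [0.5412, 0.4293, 0.009]
tcp_rot: [0.001, 0.675, 0.738, 0.006]
ft_force: [0.7, -0.3, 0.3]
width: 0.0637
```

Call:
move_arm(commands=[{"grip": -0.5,"dp": [0,0,0],"twist": 0},{"grip": -0.5,"dp": [0,0,0],"twist": 0},{"grip": -0.5,"dp": [0,0,0],"twist": 0},{"grip": -0.5,"dp": [0,0,0],"twist": 0},{"grip": -0.5,"dp": [0,0,0],"twist": 0}])

```text
t: 3.48
eef_pos: [0.5416, 0.4295, 0.01]
tcp_rot: [0.001, 0.675, 0.738, 0.006]
ft_force: [-0.7, -0.4, 5.6]
width: 0.0568
```

```bash
python3 - <<'E'
from h import *
to(.5388,.4280,.16)
s=ctrl.get_state();print(s['q'],s['ft_force'],s['width'],s['joint_efforts'])
E
```

```text
t 3.4833 pos [0.5416 0.4295 0.01  ] z [ 0.0105  0.0075 -0.9999] dp [-0.0003 -0.0013 -0.1501] twist 0.0003
[0.49909843 0.82025047 1.14170974 0.00167243 1.16688247 0.40866803] [-0.67189176 -0.44460821  5.620927  ] 0.056751588328949644 [ 1.07700672e-02 -5.84350276e+01 -1.82810032e+01 -3.21007028e-03
 -3.22858980e-01  2.47406868e-03]
```

Call:
move_arm(commands=[{"grip": -0.5,"dp": [0,0,-0.04],"twist": 0},{"grip": -0.5,"dp": [0,0,-0.08],"twist": 0},{"grip": -0.5,"dp": [0,0,-0.12],"twist": 0},{"grip": -0.5,"dp": [0,0,-0.15],"twist": 0},{"grip": -0.5,"dp": [0,0,-0.15],"twist": 0}])

```text
t: 3.9
eef_pos: [0.542, 0.4295, 0.1677]
tcp_rot: [0.003, 0.675, 0.738, 0.012]
ft_force: [0.4, 0.5, -0.9]
width: 0.0565
```

```bash
python3 - <<'E'
from h import *
to(.5502,.1010,.16)
s=ctrl.get_state();print(s['ft_force'],s['width'])
E
```

```text
t 3.9 pos [0.542  0.4295 0.1677] z [ 0.0213  0.0134 -0.9997] dp [-0.328  -0.0214  0.0035] twist 0.0005
[ 0.39501459  0.51792155 -0.92539366] 0.056478473673542154
```

Call:
move_arm(commands=[{"grip": -0.5,"dp": [-0.04,-0.0026,0],"twist": 0},{"grip": -0.5,"dp": [-0.075,-0.005,0],"twist": 0},{"grip": -0.5,"dp": [-0.115,-0.0075,0],"twist": 0},{"grip": -0.5,"dp": [-0.15,-0.01,0],"twist": 0},{"grip": -0.5,"dp": [-0.185,-0.012,0],"twist": 0}])

```text
t: 4.32
eef_pos: [0.546, 0.2425, 0.1646]
tcp_rot: [0.003, 0.675, 0.738, 0.012]
ft_force: [1.1, -0.2, 0.1]
width: 0.0565
```

```bash
python3 - <<'E'
from h import *
to(.5502,.1010,.16)
E
```

```text
t 4.3167 pos [0.546  0.2425 0.1646] z [ 0.0202  0.0131 -0.9997] dp [-0.1413 -0.0086  0.0029] twist 0.0006
```

Call:
move_arm(commands=[{"grip": -0.5,"dp": [-0.036,-0.002,0],"twist": 0},{"grip": -0.5,"dp": [-0.072,-0.004,0],"twist": 0},{"grip": -0.5,"dp": [-0.108,-0.006,0.001],"twist": 0},{"grip": -0.5,"dp": [-0.141,-0.0085,0.003],"twist": 0},{"grip": -0.5,"dp": [-0.141,-0.0085,0.003],"twist": 0}])

```text
t: 4.73
eef_pos: [0.5502, 0.0963, 0.1589]
tcp_rot: [0.003, 0.676, 0.737, 0.01]
ft_force: [0.8, 0.5, -0.8]
width: 0.0562
```

Call:
move_arm(commands=[{"grip": -0.5,"dp": [0,0,0.03],"twist": 0},{"grip": -0.5,"dp": [0,0,0.035],"twist": 0},{"grip": -0.5,"dp": [0,0,0.035],"twist": 0}])

```text
t: 4.98
eef_pos: [0.5496, 0.0969, 0.1219]
tcp_rot: [0.001, 0.676, 0.736, 0.009]
ft_force: [-0.1, 0.4, -1.2]
width: 0.0566
```

```bash
python3 - <<'E'
from h import *
to(.5502,.1010,.10)
print(ctrl.get_state()['ft_force'])
a=grab_frame('side');b=grab_frame('top')
cv2.imwrite('pics/raw_s2.png',a[:,:,::-1]);cv2.imwrite('pics/raw_t2.png',b[:,:,::-1])
f=lambda i,s:cv2.resize(np.ascontiguousarray(i[:,:,::-1]),(400*s//400,500),interpolation=cv2.INTER_CUBIC)
cv2.imwrite('pics/st2.png',np.hstack([f(a[150:250,190:270],400),f(b[125:225,200:280],400)]))
print(proj('side',[[.5502,.101,z] for z in(.09,.106,.14)]))
E
```

```text
t 4.9833 pos [0.5496 0.0969 0.1219] z [ 0.0133  0.0119 -0.9998] dp [0.0038 0.0007 0.022 ] twist -0.0045
[-0.07698324  0.38550977 -1.17844474]
[[228.20434882 204.86498762]
 [228.13453519 200.52715142]
 [227.9844083  191.0978884 ]]
```

View pics/st2.png

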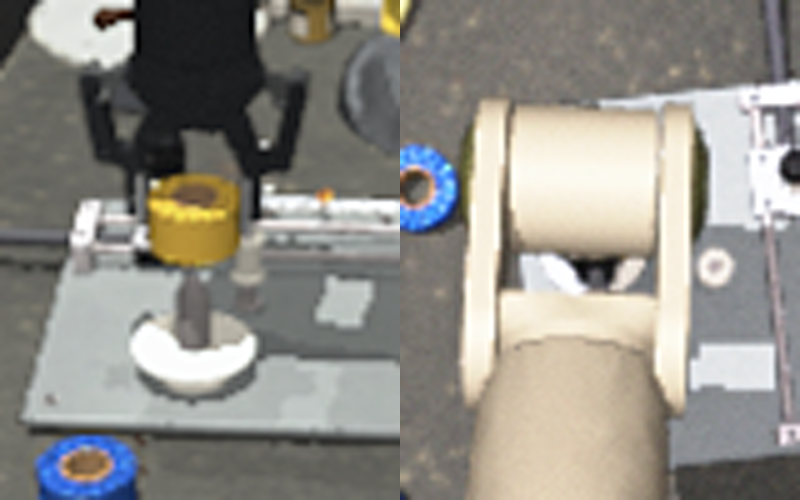

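The side view shows the roll held level above the spindle; columns agree (roll centre 195, spindle 193). The arm hides the top view. For depth I'll fit the roll's silhouette in the side picture.

```bash
python3 - <<'E'
from h import *
from scipy.optimize import least_squares
th=np.linspace(0,2*np.pi,80);cir=np.c_[.029*np.cos(th),.029*np.sin(th),0*th]
def bb(n,x,y,z):
    p=np.vstack([proj(n,cir+[x,y,z+k]) for k in(0,.034)]);return np.r_[p.min(0),p.max(0)]
for f,box in(('side0',(190,280,225,320)),('s2',(205,178,245,206))):
    im=cv2.imread(f'pics/raw_{f}.png');h=cv2.cvtColor(im,cv2.COLOR_BGR2HSV)
    m=cv2.inRange(h,(17,110,60),(36,255,255));x0,y0,x1,y1=box
    ys,xs=np.nonzero(m[y0:y1,x0:x1]);print(f,xs.min()+x0-.5,ys.min()+y0-.5,xs.max()+x0+.5,ys.max()+y0+.5)
print(bb('side',.5388,.428,0))
for y in(.092,.097,.102):print(y,bb('side',.5496,y,.112),bb('side',.5496,y,.115))
E
```

```text
side0 196.5 285.5 221.5 312.5
s2 218.5 184.5 237.5 202.5
[197.33355517 285.9221547  221.43925983 313.18596482]
0.092 [219.26821258 183.49907186 238.0548357  202.28420316] [219.24303464 182.66513241 238.05529889 201.45112489]
0.097 [218.94030531 184.25100295 237.8007644  203.13213078] [218.91455753 183.41488325 237.8008716  202.29697836]
0.102 [218.60985922 185.00868121 237.54835222 203.98669573] [218.58353311 184.17037363 237.5479785  203.14946394]
```

Call:
move_arm(commands=[{"grip": -0.5,"dp": [0.004,0.0007,0.01],"twist": -0.0045},{"grip": -0.5,"dp": [0.0045,0.0007,0.022],"twist": -0.0045},{"grip": -0.5,"dp": [0.0045,0.0007,0.028],"twist": -0.0045},{"grip": -0.5,"dp": [0.0045,0.0007,0.032],"twist": -0.0045},{"grip": -0.5,"dp": [0.0045,0.0007,0.034],"twist": -0.0045}])

```text
t: 5.5
eef_pos: [0.5518, 0.1026, 0.09]
tcp_rot: [0.003, 0.674, 0.738, 0.01]
ft_force: [0.1, -0.5, -0.9]
width: 0.0565
```

```bash
python3 - <<'E'
from h import *
to(.5502,.1015,.06)
print(ctrl.get_state()['ft_force'],ctrl.get_state()['wrist_torque'])
E
```

```text
t 5.5 pos [0.5518 0.1026 0.09  ] z [ 0.0179  0.0117 -0.9998] dp [-0.0013 -0.0022  0.0299] twist 0.0015
[ 0.10091226 -0.52951306 -0.92565809] [ 0.05075269 -0.00183461 -0.00873378]
```

No contact yet, with the underside about 10 mm below the tip. Correct sideways and lower slowly.

Call:
move_arm(commands=[{"grip": -0.5,"dp": [-0.001,-0.0022,0.003],"twist": 0},{"grip": -0.5,"dp": [-0.001,-0.0022,0.006],"twist": 0},{"grip": -0.5,"dp": [-0.001,-0.0022,0.009],"twist": 0},{"grip": -0.5,"dp": [-0.001,-0.0022,0.012],"twist": 0},{"grip": -0.5,"dp": [-0.001,-0.0022,0.012],"twist": 0}])

```text
t: 5.92
eef_pos: [0.5497, 0.1015, 0.0774]
tcp_rot: [0.002, 0.674, 0.738, 0.01]
ft_force: [-1.0, -0.4, -0.8]
width: 0.0567
```

```bash
python3 - <<'E'
from h import *
to(.5502,.1015,.06)
print(ctrl.get_state()['ft_force'],ctrl.get_state()['wrist_torque'])
snap('side','s3',(195,160,265,240),7)
E
```

```text
t 5.9167 pos [0.5497 0.1015 0.0774] z [ 0.0172  0.0117 -0.9998] dp [-0.0002  0.0002  0.0174] twist 0.0014
[-1.04908157 -0.40180216 -0.83488872] [0.00387963 0.05256847 0.00565496]
```

View pics/s3.png

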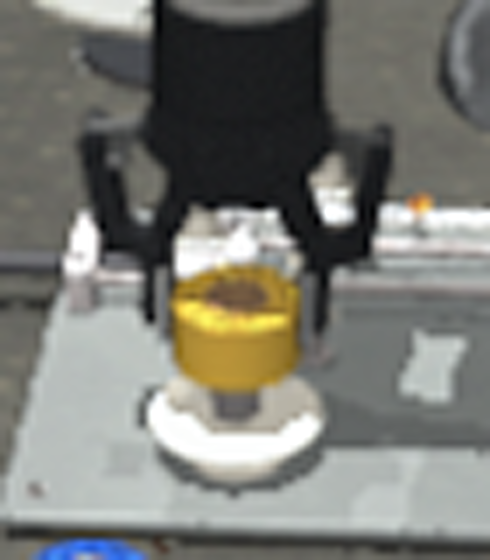

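The roll sits around the spindle: the spindle stub is at (238,405) and the roll centre at column 237, with no side load. Lower to the seat.

Call:
move_arm(commands=[{"grip": -0.5,"dp": [0,0,0.007],"twist": 0},{"grip": -0.5,"dp": [0,0,0.014],"twist": 0},{"grip": -0.5,"dp": [0,0,0.021],"twist": 0},{"grip": -0.5,"dp": [0,0,0.026],"twist": 0},{"grip": -0.5,"dp": [0,0,0.027],"twist": 0}])

```text
t: 6.38
eef_pos: [0.5498, 0.1018, 0.0494]
tcp_rot: [0.002, 0.674, 0.738, 0.01]
ft_force: [-0.1, 0.2, -0.8]
width: 0.0562
```

```bash
python3 - <<'E'
from h import *
to(.5502,.1015,.048)
print(ctrl.get_state()['ft_force'],ctrl.get_state()['wrist_torque'])
E
```

```text
t 6.3833 pos [0.5498 0.1018 0.0494] z [ 0.0154  0.0118 -0.9998] dp [-0.0004  0.0004  0.0014] twist 0.0014
[-0.14895799  0.21101725 -0.77244056] [-0.03044108  0.02589892  0.01119388]
```

Call:
move_arm(commands=[{"grip": -0.5,"dp": [0,0,0.001],"twist": 0},{"grip": -0.5,"dp": [0,0,0.002],"twist": 0},{"grip": -0.5,"dp": [0,0,0.003],"twist": 0},{"grip": -0.5,"dp": [0,0,0.004],"twist": 0}])

```text
t: 6.72
eef_pos: [0.55, 0.1019, 0.0479]
tcp_rot: [0.002, 0.674, 0.739, 0.01]
ft_force: [-10.5, -0.5, 34.2]
width: 0.0562
```

Contact at TCP z 0.048, as predicted. Ease off and open.

Call:
move_arm(commands=[{"grip": -0.5,"dp": [0,0,-0.0005],"twist": 0},{"grip": 0.6,"dp": [0,0,-0.001],"twist": 0},{"grip": 1,"dp": [0,0,-0.001],"twist": 0},{"grip": 1,"dp": [0,0,-0.001],"twist": 0},{"grip": 1,"dp": [0,0,-0.001],"twist": 0}])

```text
t: 7.13
eef_pos: [0.5499, 0.1019, 0.0486]
tcp_rot: [0.002, 0.674, 0.739, 0.01]
ft_force: [0.5, -0.4, 0.6]
width: 0.0854
```

Call:
move_arm(commands=[{"grip": 1,"dp": [0,0,0],"twist": 0},{"grip": 1,"dp": [0,0,0],"twist": 0},{"grip": 1,"dp": [0,0,0],"twist": 0},{"grip": 1,"dp": [0,0,-0.03],"twist": 0},{"grip": 1,"dp": [0,0,-0.06],"twist": 0}])

```text
t: 7.55
eef_pos: [0.548, 0.1012, 0.1081]
tcp_rot: [0.001, 0.674, 0.739, 0.008]
ft_force: [0.8, -0.1, 0.8]
width: 0.0851
```

Call:
move_arm(commands=[{"grip": 1,"dp": [0,0,-0.03],"twist": 0},{"grip": 1,"dp": [0,0,-0.055],"twist": 0},{"grip": 1,"dp": [0,0,-0.055],"twist": 0}])

```text
t: 7.8
eef_pos: [0.5493, 0.1005, 0.168]
tcp_rot: [0.004, 0.674, 0.739, 0.011]
ft_force: [1.2, -0.4, 0.3]
width: 0.0855
```

```bash
python3 - <<'E'
from h import *
to(.5925,-.0390,.15)
print(ctrl.get_state()['ft_force'],ctrl.get_state()['q'])
snap('side','s4',(185,130,295,230),6)
E
```

```text
t 7.8 pos [0.5493 0.1005 0.168 ] z [ 0.0212  0.0113 -0.9997] dp [-0.143   0.03    0.0174] twist 0.0017
[ 1.20240402 -0.40723214  0.32063792] [-0.03674422  0.43849171  1.39612736  0.01258883  1.2861951  -0.1313146 ]
```

View pics/s4.png

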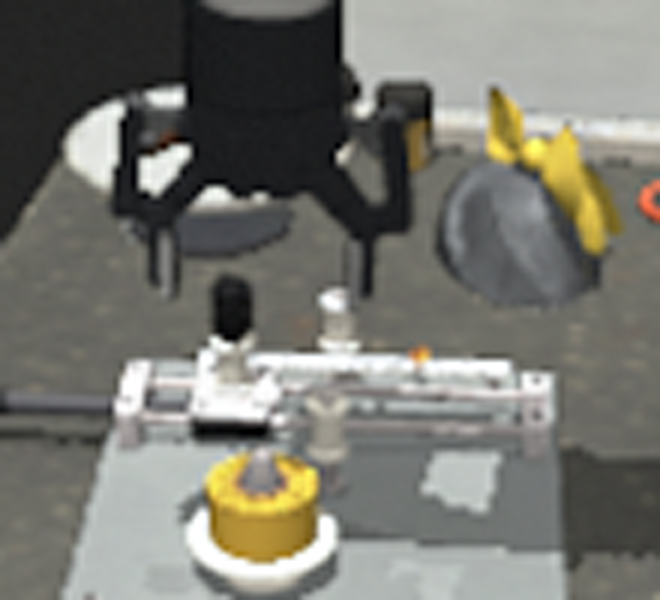

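The roll lies flat on the seat with the spindle showing through at (262,470). The slide is still at rest with its knob at (233,305) and the clip at (419,352). Now go to the knob.

Call:
move_arm(commands=[{"grip": 1,"dp": [-0.035,0.0075,0],"twist": 0},{"grip": 1,"dp": [-0.07,0.015,0],"twist": 0},{"grip": 1,"dp": [-0.107,0.0225,0.004],"twist": 0},{"grip": 1,"dp": [-0.143,0.03,0.01],"twist": 0},{"grip": 1,"dp": [-0.143,0.03,0.017],"twist": 0}])

```text
t: 8.27
eef_pos: [0.5927, -0.0446, 0.1458]
tcp_rot: [0.003, 0.676, 0.737, 0.01]
ft_force: [0.4, 0.2, 0.3]
width: 0.085
```

```bash
python3 - <<'E'
from h import *
to(.5925,-.0390,.087)
E
```

```text
t 8.2667 pos [ 0.5927 -0.0446  0.1458] z [ 0.0172  0.0101 -0.9998] dp [ 0.0051 -0.0008  0.0588] twist -0.0034
```

Call:
move_arm(commands=[{"grip": 1,"dp": [0.005,-0.0008,0.015],"twist": 0},{"grip": 1,"dp": [0.005,-0.0008,0.035],"twist": 0},{"grip": 1,"dp": [0.005,-0.0008,0.053],"twist": 0},{"grip": 1,"dp": [0.005,-0.0008,0.057],"twist": 0},{"grip": 1,"dp": [0.005,-0.0008,0.057],"twist": 0}])

```text
t: 8.68
eef_pos: [0.5915, -0.0387, 0.0869]
tcp_rot: [0.001, 0.676, 0.737, 0.009]
ft_force: [0.2, 0.6, -0.2]
width: 0.0858
```

```bash
python3 - <<'E'
from h import *
to(.5925,-.0390,.088)
print(ctrl.get_state()['ft_force'])
snap('side','s5',(195,140,275,220),7)
E
```

```text
t 8.6833 pos [ 0.5915 -0.0387  0.0869] z [ 0.0131  0.0112 -0.9999] dp [-0.0003  0.001  -0.0011] twist -0.0033
[ 0.19390419  0.56095761 -0.24938514]
```

View pics/s5.png

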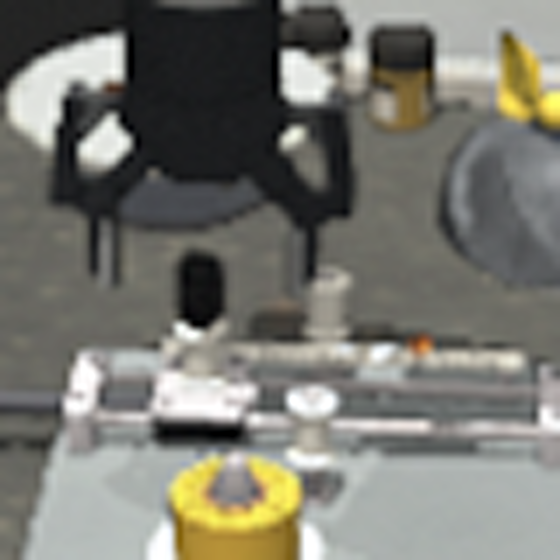

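The fingers straddle the knob, with tips at (105,280) and (308,280) and the knob at (202,290). Close.

Call:
move_arm(commands=[{"grip": -1,"dp": [0,0,0],"twist": 0},{"grip": -1,"dp": [0,0,0],"twist": 0},{"grip": -1,"dp": [0,0,0],"twist": 0},{"grip": -1,"dp": [0,0,0],"twist": 0},{"grip": -1,"dp": [0,0,0],"twist": 0}], force=60)

```text
t: 9.15
eef_pos: [0.5925, -0.0389, 0.0888]
tcp_rot: [0.003, 0.676, 0.737, 0.009]
ft_force: [7.4, 0.5, 3.9]
width: 0.0255
```

Call:
move_arm(commands=[{"grip": -1,"dp": [0,0,0],"twist": 0},{"grip": -1,"dp": [0,0,0],"twist": 0},{"grip": -1,"dp": [0,0,0],"twist": 0},{"grip": -1,"dp": [0,0,0],"twist": 0}])

```text
t: 9.48
eef_pos: [0.5932, -0.0389, 0.0892]
tcp_rot: [0.003, 0.676, 0.737, 0.01]
ft_force: [5.3, 2.1, 0.7]
width: 0.0219
```

```bash
python3 - <<'E'
from h import *
s=ctrl.get_state();e=s['eef_pos'];c,sn=np.cos(.0896),np.sin(.0896)
to(e[0]-.109*c,e[1]-.109*sn,e[2]);print(s['ft_force'],s['width'])
E
```

```text
t 9.4833 pos [ 0.5932 -0.0389  0.0892] z [ 0.0187  0.0101 -0.9998] dp [-0.0003 -0.109  -0.0021] twist -0.0031
[5.27230068 2.07535509 0.72115088] 0.021862067773061652
```

Holding the knob: width 22 mm, 5 N from the spring. Pull in steps.

Call:
move_arm(commands=[{"grip": -1,"dp": [0,-0.014,0],"twist": 0},{"grip": -1,"dp": [0,-0.028,-0.0005],"twist": 0},{"grip": -1,"dp": [0,-0.042,-0.0008],"twist": 0},{"grip": -1,"dp": [0,-0.055,-0.001],"twist": 0},{"grip": -1,"dp": [0,-0.06,-0.001],"twist": 0}])

```text
t: 9.9
eef_pos: [0.5331, -0.0444, 0.0892]
tcp_rot: [0.004, 0.676, 0.737, 0.01]
ft_force: [9.3, -0.4, -3.9]
width: 0.0223
```

```bash
python3 - <<'E'
from h import *
c,sn=np.cos(.0896),np.sin(.0896)
to(.5932-.109*c,-.0389-.109*sn,.0892);s=ctrl.get_state();print(s['ft_force'],s['width'])
E
```

```text
t 9.9 pos [ 0.5331 -0.0444  0.0892] z [ 0.0205  0.0095 -0.9997] dp [-0.0001 -0.0487 -0.001 ] twist -0.0034
[ 9.2631895  -0.43026809 -3.93039745] 0.022326567438211008
```

Call:
move_arm(commands=[{"grip": -1,"dp": [0,-0.014,0],"twist": 0},{"grip": -1,"dp": [0,-0.028,-0.0005],"twist": 0},{"grip": -1,"dp": [0,-0.04,-0.001],"twist": 0},{"grip": -1,"dp": [0,-0.049,-0.001],"twist": 0},{"grip": -1,"dp": [0,-0.049,-0.001],"twist": 0}])

```text
t: 10.32
eef_pos: [0.4841, -0.0489, 0.0892]
tcp_rot: [0.005, 0.676, 0.737, 0.011]
ft_force: [8.9, 1.3, -7.5]
width: 0.0223
```

```bash
python3 - <<'E'
from h import *
c,sn=np.cos(.0896),np.sin(.0896)
to(.5932-.109*c,-.0389-.109*sn,.0892);s=ctrl.get_state();print(s['ft_force'],s['width'])
a=grab_frame('side');b=grab_frame('top')
cv2.imwrite('pics/raw_s6.png',a[:,:,::-1]);cv2.imwrite('pics/raw_t6.png',b[:,:,::-1])
f=lambda i,w,h:cv2.resize(np.ascontiguousarray(i[:,:,::-1]),(w,h),interpolation=cv2.INTER_CUBIC)
cv2.imwrite('pics/st6.png',np.hstack([f(a[150:225,200:275],450,450),f(b[165:215,260:310],350,350+100)]))
E
```

```text
t 10.3167 pos [ 0.4841 -0.0489  0.0892] z [ 0.0221  0.0091 -0.9997] dp [0.0002 0.0006 0.    ] twist -0.0037
[ 8.91695285  1.26273242 -7.51315581] 0.022323434064296776
```

View pics/st6.png

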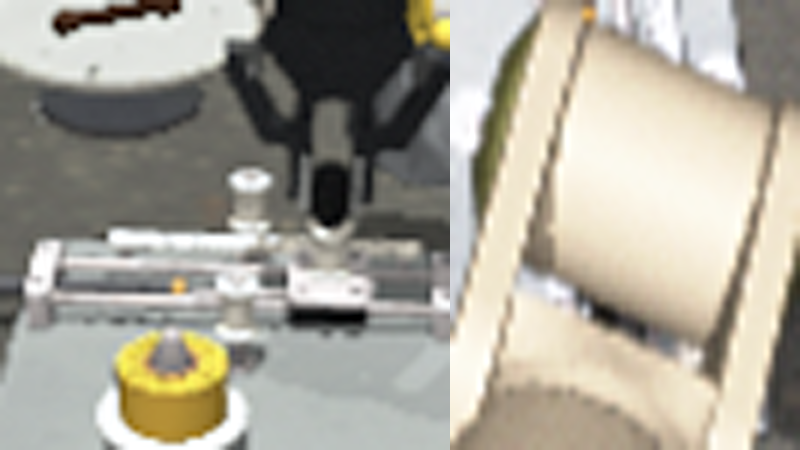

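The knob is gripped at st6 (330,190). The clip, which should be at about (331,235), is now hidden behind the knob stem, as it should be when abreast. The orange dot at (179,286) sat under the carriage at rest; it is not on the scale's outer edge. I'll check the position numerically in the side picture, with no further view.

```bash
python3 - <<'E'
from h import *
np.set_printoptions(precision=2,suppress=True)
p=np.array([.528,.0136]);c,s=np.cos(.0896),np.sin(.0896)
loc=lambda w:np.array([c*(w[0]-p[0])+s*(w[1]-p[1]),-s*(w[0]-p[0])+c*(w[1]-p[1])])*1e3
wl=lambda x,y,z:[p[0]+c*x-s*y,p[1]+s*x+c*y,z]
for n in('side0','s6'):
    im=cv2.imread(f'pics/raw_{n}.png'); g=im.max(2).astype(int)
    # knob centre column, dark pixels in the rows of the knob's grip
    x=60 if n=='side0' else -50
    uv=proj('side',[wl(x/1e3,-.06,.1)])[0]; r=int(round(uv[1])); k=int(round(uv[0]))
    for rr in(r-1,r,r+1): print(n,rr,uv,g[rr,k-8:k+9])
    h=cv2.cvtColor(im,cv2.COLOR_BGR2HSV);m=cv2.inRange(h,(5,120,120),(22,255,255))[178:202,200:275]
    N,L,S,C=cv2.connectedComponentsWithStats(m);print(S[1:],C[1:]+[200,178])
print('clip pred side',proj('side',[wl(-.0497,-.1075,.042)]))
print('orange dot local', loc(at('top',(279.7,166.7),.03)))
E
```

```text
side0 179 [223.35 180.07] [109 107 107 109  96  55  20  28  29  27  20  35  87 106 104 104 102]
side0 180 [223.35 180.07] [115 113 109 107  98  58  14  19  24  20  17  24  86 106 105 105 104]
side0 181 [223.35 180.07] [110 110 108 106 100  62  19  22  23  23  23  30  86 107 104 104 103]
[[54 10  2  2  4]] [[254.5 188.5]]
s6 180 [254.88 181.14] [ 98  63  44 116  97  22  16  21  19  18  12  53 101  77  24  87 113]
s6 181 [254.88 181.14] [ 92  53  57 121  94  14  20  19  20  18  16  53  90  68  25  86 109]
s6 182 [254.88 181.14] [ 86  46  64 123  93  16  23  22  20  17  12  66  90  61  30  91 111]
[[29 19  1  2  2]] [[229.  197.5]]
clip pred side [[254.77 188.93]]
orange dot local [ 37.58 -63.66]
```

The knob's side-view column is 254.7, which gives local x about -49.5 mm. The clip was measured at -49.5 to -50.0 mm, and the TCP travel is 109.6 mm. They agree within 1 mm, so hold.

Call:
move_arm(commands=[{"grip": -1,"dp": [0,0,0],"twist": 0},{"grip": -1,"dp": [0,0,0],"twist": 0},{"grip": -1,"dp": [0,0,0],"twist": 0},{"grip": -1,"dp": [0,0,0],"twist": 0},{"grip": -1,"dp": [0,0,0],"twist": 0}])

```text
t: 10.83
eef_pos: [0.486, -0.0487, 0.0892]
tcp_rot: [0.006, 0.676, 0.737, 0.012]
ft_force: [8.7, 2.1, -4.3]
width: 0.0225
```

Call:
move_arm(commands=[{"grip": -1,"dp": [0,0,0],"twist": 0},{"grip": -1,"dp": [0,0,0],"twist": 0},{"grip": -1,"dp": [0,0,0],"twist": 0},{"grip": -1,"dp": [0,0,0],"twist": 0},{"grip": -1,"dp": [0,0,0],"twist": 0}])

```text
t: 11.25
eef_pos: [0.487, -0.0486, 0.0892]
tcp_rot: [0.006, 0.676, 0.737, 0.013]
ft_force: [8.9, 1.7, -4.6]
width: 0.0223
```

The hold crept back about 3 mm because each call re-targets the sagged pose. Pull 4.5 mm further so the held target settles on the mark.

Call:
move_arm(commands=[{"grip": -1,"dp": [0,-0.002,0],"twist": 0},{"grip": -1,"dp": [0,-0.0045,0],"twist": 0},{"grip": -1,"dp": [0,-0.0045,0],"twist": 0},{"grip": -1,"dp": [0,-0.0045,0],"twist": 0},{"grip": -1,"dp": [0,-0.0045,0],"twist": 0}])

```text
t: 11.67
eef_pos: [0.4836, -0.0489, 0.0892]
tcp_rot: [0.007, 0.676, 0.737, 0.013]
ft_force: [9.0, 2.5, -3.5]
width: 0.022
```

```bash
python3 - <<'E'
from h import *
for i in range(10):
    im=grab_frame('side');s=ctrl.get_state();print(np.round(s['t'],2),np.round(s['eef_pos'],4),np.round(s['ft_force'],1))
cv2.imwrite('pics/raw_s7.png',im[:,:,::-1]);g=im.max(2)
for r in(180,181,182):print(g[r,247:264])
o=cv2.resize(np.ascontiguousarray(im[150:230,200:290,::-1]),None,fx=6,fy=6,interpolation=cv2.INTER_CUBIC);cv2.imwrite('pics/s7.png',o)
E
```

```text
11.72 [ 0.4836 -0.049   0.0892] [ 9.5  2.  -3.3]
11.77 [ 0.4836 -0.0489  0.0892] [ 9.3  3.2 -3.1]
11.82 [ 0.4836 -0.0489  0.0892] [ 8.6  2.4 -3.4]
11.87 [ 0.4836 -0.0489  0.0892] [ 8.7  3.7 -3. ]
11.92 [ 0.4836 -0.049   0.0892] [ 8.6  3.2 -3.2]
11.97 [ 0.4836 -0.0489  0.0892] [ 8.1  3.2 -2.9]
12.02 [ 0.4836 -0.049   0.0892] [ 9.   2.7 -3.1]
12.07 [ 0.4836 -0.049   0.0892] [ 8.3  2.4 -3.4]
12.12 [ 0.4836 -0.0489  0.0892] [ 8.9  3.2 -3.1]
12.17 [ 0.4836 -0.0489  0.0892] [ 9.8  2.2 -2.9]
[ 95  57  42 117 102  33  15  18  20  19  14  31  96  84  34  71 106]
[ 97  59  43 117 101  33  17  22  20  17  17  32  95  79  28  82 106]
[105  68  42 116 101  33  20  26  21  20  17  48  99  76  20  90 112]
```

View pics/s7.png

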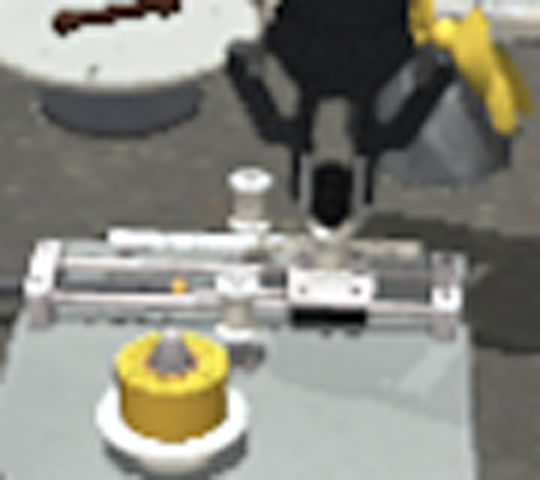

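Position is steady at 110 mm of TCP travel, the spring load is about 9 N, and the roll at (172,385) is flat on its seat. Hand in.

```bash
python3 -c "
from h import *
print(job.close_job())"
```

```text
the job is handed in; nothing more can be done
None
```

The yellow roll is over the spindle, flat on the white seat and released. The slide is pulled out to the orange clip and still held by its knob. I handed the job in at about 12.2 s; it gave no verdict.

**Last checks**
- **Hold:** TCP travel was 110.0 mm, against about 110 mm measured for the clip (109–110 mm depending on the camera). The hold was steady to 0.1 mm over 0.5 s, with about 9 N of spring pull on the tool.
- **Pictures:** the last side view shows the roll flat on its seat, with the spindle through the hole.

**What disagreed or could not be confirmed**
- While holding, the arm first crept back about 3 mm. I pulled 4.5 mm further to bring it back to the mark.
- The pointer and clip were hidden in the last pictures: the arm blocks the top view and the knob's stem blocks the side view. That they are abreast rests on the earlier clip measurement, the TCP travel and the knob's place in the side view.
- The tool picked up a tilt of about 0.02 rad.
- Pressing the roll onto the seat peaked at 34 N at the wrist.

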